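# Stow the keyring in the hidden drawer of the mudroom chest

## Robot

A 7-joint arm with a two-finger parallel gripper is mounted at the origin on the work surface. World frame = base frame: x ahead of the robot, y to its left, z up, the work surface at z = 0. Lengths are in m, angles in degrees, forces in N, time in s.
With the tool pointing down it reaches from about 0.425 to 0.825 m from the base axis. Payload 3.6 kg.
Tool frame: the origin (TCP) lies on the centre line of the jaws, within the pads' length; the fingertips stand 22 mm ahead of it and the grasp point (between the pads) lies 3 mm ahead of it; z points along the fingers, x is the direction in which the jaws open and shut, and the axes are right-handed (so a half turn about z gives the same grasp; the last joint's range is limited). The gripper opens to 85 mm and grips with 20 to 120 N. Pads are 22 mm wide; open, the fingers measure 114 mm over their backs; the gripper's body (76 mm by 85 mm) begins 54 mm behind the grasp point. The pads swing forward as they close: fully open they stand 13 mm farther back than shut.
Start: joints at [68.554, 35.231, -0.722, 81.555, 0.464, 63.22, -2.315], TCP at [0.222, -0.611, 0.223] pointing down, gripper open.
Joint ranges: [-178.69, 178.69], [-17.37, 117.87], [-77.05, 75.6], [15.02, 138.74], [-78.02, 258.01], [0.78, 113.62], [-162.83, 162.83]. Speed limits (degrees/s): [159.86, 159.86, 180, 180, 180, 180, 180].

## Interface

Orientations are given as a 3x3 rotation matrix whose columns are the frame's x, y, z axes.
In Python, from rig import bot gives the robot as it stands.
- The arm moves only by the shell command python3 -m handwheel 'ROWS'. ROWS is JSON, a list that holds one entry, the list of rows, each a list of 7 numbers: the turn, a rotation vector about the world's x, y, z in degrees, then the shift along the world's x, y, z in mm, then the opening, from 0 (shut) to 1 (fully open). In form: [[[wx, wy, wz, dx, dy, dz, hand], ...]]. A call has 1 to 20 rows; each row shifts and turns the commanded pose from where the row before left it; what a row does not reach is not made up. A row lasts 1/10 s, in which the tool goes at most 50 mm and 8.59 degrees, less where a joint would pass 70% of its speed; a pose out of reach is approached as far as the arm can. A call is refused whole if a number of a shift passes 50 or a number of a turn 8.59, either way. A call with a gripper value outside its range is refused whole. The fingers move at their own pace and stop on an object; the grip force is fixed at half the most. Time passes only in rows, so rows that do not move let the fingers close. It gives the time, the measured TCP pose, the force and the opening at its end, in the units of the state.
- bot.get_state(): the state, without advancing time (a new reading comes with each control period).
- bot.capture(name): name is "scene" or "top" or "wrist"; returns (picture, depth): 420x560x3 uint8, blue, green, red; 420x560 float32, m along the optical axis (not along the pixel's ray), 0 where there is no reading.
- bot.get_calibration(name): a dict with "fx", "fy", "cx", "cy" (pixels), "R" (3x3) and "t" (3): a world point X has camera coordinates R X + t; the wrist camera has in their place "hand_eye" (4x4, takes a point from camera to tool coordinates, whose origin is the TCP and whose axes are the tool frame's). Camera axes: x right, y down, z forward; pixel columns grow to the right and rows downward; lengths in m; the calibration is good to about 2 mm. A picture is of the moment at which its call begins: read the wrist's pose just before it. get_calibration takes no time and is no camera call.
- bot.close_job(): hands the job in, once; it reports no verdict.
The state is a dict: "t": time; "joint_positions": joint angles; "qd": joint speeds; "tau": joint torques, N m; "position": TCP position; "tool_rot": TCP orientation; "contact_force": force on the tool from outside, world axes, zero at the start; "torque": the same for the moment, N m; "gripper_width": finger opening in m.
Only numpy, scipy, OpenCV 4.12 (cv2) and the standard library are available. Lean on these libraries where they do the work, as an engineer would, in place of code of your own. Each camera call takes 0.05 s, during which the arm holds its last target. There are 200 camera calls.

## Task

The low wooden chest on the mudroom bench has a hidden drawer: one of the four wooden plugs on its lid is really a push button that releases it, the other three only hide screws and are rubber-backed, so they barely give. Find it by feel, pressing each plug only gently and never ramming it, then lay the keyring flat in the drawer that springs out (set it down, do not drop it from a height) and push the drawer home until it latches shut. Leave the other things on the bench where they are.

Things in the scene. Friction and masses are not known exactly. Their poses are not given: they have to be found in the camera images.
- chest: Low brown wooden chest fixed to the bench, 170 mm deep (x), 240 wide (y), 75 high. Origin: centre of its underside; x points from its front to its back, y to its left, z up. The whole front is the front panel of the hidden drawer, which slides out along -x. Four like dark plugs stand on the lid, 54 mm apart: 26 mm across, 18 mm above the lid.
- plug0 (a point): Centre of the top of the first plug from the chest's -y end, 93 mm above the bench; axes as the chest's. One of the four plugs, another each time and not to be told by eye, is the release: it sinks against a light spring (under 1 N at first, 6 N at its 14 mm full travel), frees the drawer after 8 to 11 mm, and springs back when let go.
- plug1 (a point): Centre of the top of the second plug, otherwise as plug0. The three plugs that are not the release only cover screws and sit on hard rubber: they give only 1 mm for each 3.5 N and no more than 7 mm in all; more than 40 N on any plug counts as ramming it.
- plug2 (a point): Centre of the top of the third plug, otherwise as plug0.
- plug3 (a point): Centre of the top of the last plug, at the +y end, otherwise as plug0.
- drawer (a joint): Travel of the hidden drawer out of the chest along the chest's -x, in m: about 0 latched, 0.115 fully out. Once released, a spring of 3 to 5 N drives it fully out in about a second and keeps it there. Pushed in past 0 (stop at -0.003) it latches by itself; this takes about 5 N, and up to 12 N over the last 40 mm where the catch snaps. Let go before that, it springs out again.
- drawer_in (a point): Centre of the drawer's inner floor, 18 mm above the bench, moving with the drawer; axes as the chest's. Inside 102 mm (x) by 190 mm (y), open on top when out, then clear of the lid by about 10 mm. Side and back walls rise 31 mm above this floor, the front panel 57 mm; the space under the lid is 45 mm high above the floor.
- drawer_front (a point): Middle of the drawer's front panel at its upper edge, on its outer face, 75 mm above the bench, moving with the drawer; axes as the chest's. The panel is 240 mm wide, reaches from 12 mm above the bench to the level of the lid and is 10 mm thick, plain, without a handle.
- keyring: Steel keyring with three flat keys and a red wooden fob, all one stiff piece of about 70 g, lying flat on the bench. Origin: centre of the fob's underside. The fob is 56 mm (x) x 20 mm (y) x 16 mm high; the ring and keys lie beyond its +x end, out to 97 mm from the origin in +x and 49 mm to either side in y, no more than 7 mm high.
- flashlight: Bystander: yellow plastic flashlight lying down, 145 mm long (x), 42 mm across; origin under its middle.
- canister: Bystander: green canister with a screw top, 72 mm across, 135 high, upright; origin under its middle.
- paddle: Bystander: pale wooden boot scraper paddle lying flat, 280 mm long (x, blade to +x), 78 wide, 16 high; origin near its middle.
- tackle_box: Bystander: closed green and grey tackle box, 140 x 216 mm, 123 high with its handle; origin under its middle.
- mug: Bystander: blue mug, 82 mm across, 92 high, handle to its +y; origin under its middle.

How it is judged:
By the outcome, as a careful person would: the job done as asked, in the order asked, and still so for the second after the job is handed in, with the robot touching nothing.
It also fails if it takes over 72 s, if anything falls off the work surface, if the arm or the gripper's body presses on something with over 40 N, if the wrist force passes 120 N, or if a joint passes its speed limit or range.

## Working session

There is one attempt and no reset: what is moved stays moved. The work goes in short steps, Python scripts to look and compute and a shell command to move; the robot and the scene stay as the last step left them, time stands still between calls to the robot, and variables do not carry over. Pictures are saved under pics/ and viewed, about 8 in all and at most 12, crops included, and the job is handed in when it is done.

```bash
mkdir -p pics; cat > h.py <<'E'
from rig import bot
import numpy as np, cv2
def look(n,f):
    s=bot.get_state(); im,d=bot.capture(n); c=bot.get_calibration(n)
    cv2.imwrite('pics/'+f+'.png',im); np.savez('pics/'+f+'.npz',im=im,d=d,p=s['position'],R=np.array(s['tool_rot']))
    return im,d
def world(n,f,u,v):
    z=np.load('pics/'+f+'.npz'); c=bot.get_calibration(n); d=z['d'][int(v),int(u)]
    X=np.array([(u-c['cx'])/c['fx']*d,(v-c['cy'])/c['fy']*d,d])
    if n=='wrist':
        H=np.array(c['hand_eye']); return z['R']@(H[:3,:3]@X+H[:3,3])+z['p']
    return np.array(c['R']).T@(X-np.array(c['t']))
E
python3 - <<'E'
from h import *
look('top','top0'); look('scene','sc0')
s=bot.get_state(); print(s)
E
```

```text
{'t': 0.1, 'joint_positions': array([68.55351842, 35.28488862, -0.72479213, 81.63512227,  0.46576072,
       63.22003606, -2.31618335]), 'qd': array([ 0.08040445, -0.17640717, -0.00301621, -0.17744018, -0.00898261,
        0.0564713 ,  0.06373128]), 'tau': array([ 1.20564477e-03, -4.70387614e+01,  2.60171061e-01, -1.71572024e+01,
        1.00845768e-02,  5.88812720e-03, -8.63278387e-06]), 'position': array([ 0.22131572, -0.61037984,  0.22182332]), 'tool_rot': array([[ 3.40916878e-01, -9.40093058e-01, -8.51745471e-04],
       [-9.40090397e-01, -3.40917940e-01,  2.23705365e-03],
       [-2.39341392e-03,  3.80683919e-05, -9.99997135e-01]]), 'contact_force': array([ 0.26781821, -0.33951698, -0.01389818]), 'torque': array([-0.03668407,  0.00427783, -0.00937828]), 'gripper_width': 0.0853470546123027}
```

View pics/top0.png

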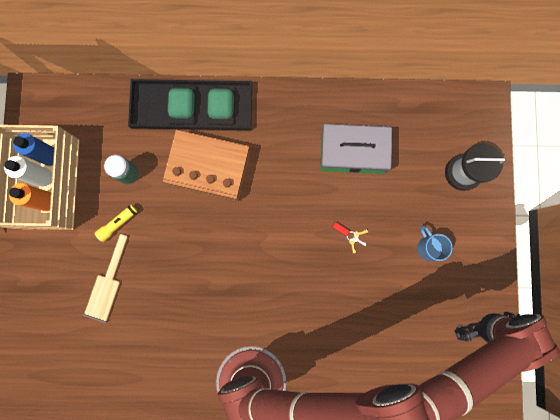

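View pics/sc0.png

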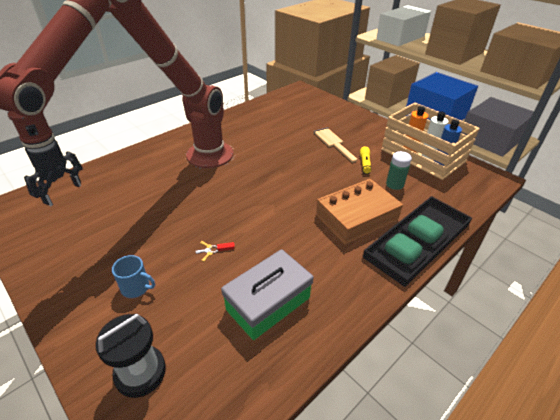

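The top view shows the keyring (fob about (341,228), keys about (357,238)) and the chest (corners (176,130), (250,147), (238,198), (163,182)) with its plugs at (178,171) to (228,183). Next I'll measure these.

```bash
python3 - <<'E'
from h import *
for n,u,v in [('plugA',178,171),('B',194,175),('C',211,179),('D',228,183),('c1',178,133),('c2',247,149),('c3',237,195),('c4',166,180),('fobend',335,223),('fob',347,233),('ring',352,236),('k1',366,243),('k2',352,249),('k3',364,233),('flash',118,222),('can',117,167)]:
    print(n,world('top','top0',u,v).round(4))
im=cv2.imread('pics/top0.png')
a=cv2.resize(im[120:210,150:260],None,fx=5,fy=5,interpolation=cv2.INTER_CUBIC)
b=cv2.resize(im[210:260,320:380],None,fx=4.8,fy=4.8,interpolation=cv2.INTER_CUBIC)
sc=cv2.imread('pics/sc0.png')
o=np.zeros((600,800,3),np.uint8); o[:450,:550]=a; o[:240,512-0:800]=b
o=np.zeros((600,800,3),np.uint8); a=cv2.resize(a,(500,409)); o[:409,:500]=a; o[:240,512:800]=b; c=cv2.resize(sc[170:245,305:410],(280,200)); o[250:450,512:792]=c
cv2.imwrite('pics/crop0.png',o[:450])
print(bot.get_calibration('wrist'))
E
```

```text
plugA [0.6499 0.2367 0.1005]
B [0.64   0.1884 0.0909]
C [0.6281 0.1348 0.0927]
D [0.6161 0.0815 0.0952]
c1 [0.7754 0.2458 0.0816]
c2 [0.7303 0.0272 0.0711]
c3 [0.5827 0.0547 0.0703]
c4 [0.6243 0.277  0.0815]
fobend [ 0.5053 -0.2591  0.0157]
fob [ 0.4736 -0.2976  0.0175]
ring [ 0.4654 -0.3162  0.    ]
k1 [ 0.4436 -0.3618 -0.0011]
k2 [ 0.4233 -0.3166 -0.0019]
k3 [ 0.4754 -0.3541  0.0061]
flash [0.4935 0.4344 0.037 ]
can [0.653  0.416  0.1305]
{'fx': 368.4667122587681, 'fy': 368.4667122587681, 'cx': 277.961500050199, 'cy': 212.01543783775838, 'hand_eye': array([[ 9.99999818e-01,  4.35265609e-04, -4.17142916e-04,
         2.08206653e-04],
       [-3.12554065e-04,  9.65968067e-01,  2.58661160e-01,
        -6.51432281e-02],
       [ 5.15533044e-04, -2.58660983e-01,  9.65968028e-01,
        -1.49631354e-01],
       [ 0.00000000e+00,  0.00000000e+00,  0.00000000e+00,
         1.00000000e+00]])}
```

View pics/crop0.png

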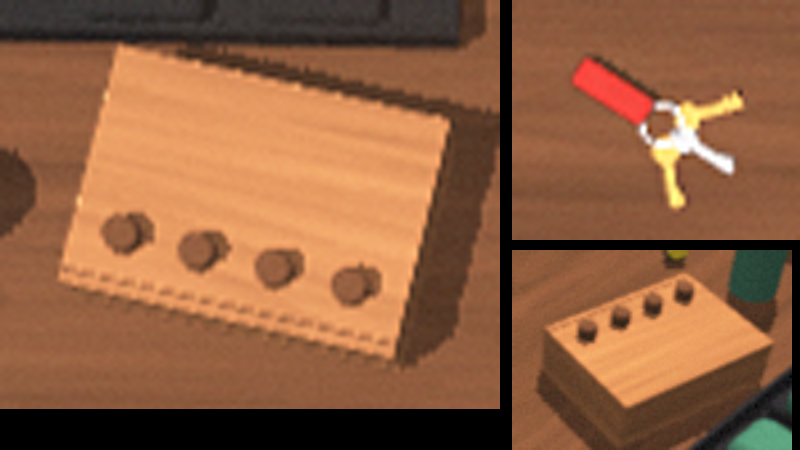

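The crop shows the drawer seam on the edge facing the robot, so the front faces the base and the chest yaw is about -12°. plug0 is the right-hand one (D). I'll pass over the keyring for a close look.

```bash
python3 -m handwheel '[[[0,0,5,30,37,0,1],[0,0,5,30,37,0,1],[0,0,5,30,37,0,1],[0,0,5,30,37,0,1],[0,0,5,30,37,0,1],[0,0,5,30,37,0,1],[0,0,5,30,37,0,1],[0,0,0,30,37,0,1],[0,0,0,0,0,0,1],[0,0,0,0,0,0,1]]]'; python3 - <<'E'
from h import *
im,d=look('wrist','w1')
E
```

```text
t: 1.1
position: [0.4622, -0.3134, 0.2225]
tool_rot: [[0.821, -0.571, -0.001], [-0.571, -0.821, 0.001], [-0.001, -0.0, -1.0]]
contact_force: [-0.9, -1.0, 0.5]
gripper_width: 0.0851
```

View pics/w1.png

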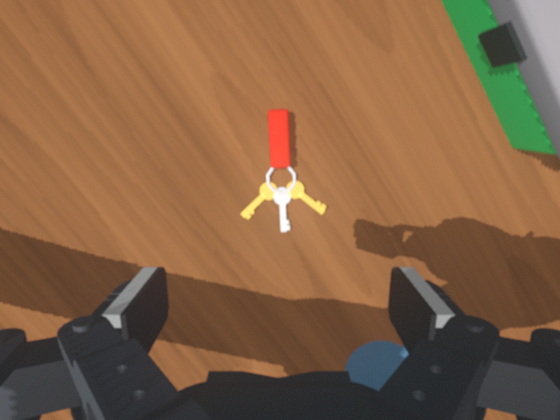

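The close view shows the fob from (279,110) to (281,167), upright in the image and so aligned with the jaws. The key tips are at (243,217), (285,231) and (326,212). I'll compute the positions and the drawer fit.

```bash
python3 - <<'E'
from h import *
P={n:world('wrist','w1',u,v) for n,u,v in [('f0',279,112),('f1',281,165),('t1',244,216),('t2',285,230),('t3',325,211),('fl',270,138),('fr',289,138)]}
for k in P: print(k,P[k].round(4))
ax=(P['f1']-P['f0'])[:2]; ax/=np.linalg.norm(ax); print('fob yaw',np.degrees(np.arctan2(ax[1],ax[0])))
o=(P['f0']+P['f1'])[:2]/2; print('o',o)
ay=np.array([-ax[1],ax[0]])
pts=np.array([[-28,-10],[-28,10]]+[[(P[t][:2]-o)@ax*1e3,(P[t][:2]-o)@ay*1e3] for t in('t1','t2','t3')]); print(pts.round(1))
for ph in range(-40,41,5):
    a=np.radians(ph); q=pts@np.array([[np.cos(a),np.sin(a)],[-np.sin(a),np.cos(a)]]); print(ph,np.ptp(q,axis=0).round(0),((q.max(0)+q.min(0))/2).round(0))
E
python3 -m handwheel '[[[0,0,0,16,40,0,0],[0,0,0,16,40,0,0],[0,0,0,16,40,0,0],[0,0,0,16,40,0,0],[0,0,0,16,40,0,0],[0,0,0,16,40,0,0],[0,0,0,16,40,0,0],[0,0,0,16,40,0,0],[0,0,0,16,40,0,0],[0,0,0,10,36,0,0],[0,0,0,0,0,0,0],[0,0,0,0,0,0,0],[0,0,0,0,0,0,0]]]'
python3 - <<'E'
from h import *
look('wrist','w2')
E
```

```text
f0 [ 0.5007 -0.2593  0.0152]
f1 [ 0.4739 -0.3012  0.0147]
t1 [ 0.4112 -0.3242  0.0027]
t2 [ 0.4379 -0.3607  0.0043]
t3 [ 0.4832 -0.3686 -0.    ]
fl [ 0.4799 -0.2741  0.0136]
fr [ 0.4946 -0.2855 -0.0022]
fob yaw -122.55125733024686
o [ 0.48731906 -0.2802266 ]
[[-28.  -10. ]
 [-28.   10. ]
 [ 78.1 -40.5]
 [ 94.5   1.6]
 [ 76.7  44.1]]
-40 [115. 107.] [ 30. -28.]
-35 [117. 102.] [ 30. -27.]
-30 [118.  97.] [ 30. -26.]
-25 [118.  91.] [ 29. -24.]
-20 [119.  84.] [ 30. -23.]
-15 [121.  82.] [ 31. -18.]
-10 [123.  84.] [ 32. -12.]
-5 [123.  84.] [33. -5.]
0 [122.  85.] [33.  2.]
5 [123.  84.] [33.  9.]
10 [122.  83.] [32. 15.]
15 [120.  81.] [31. 22.]
20 [118.  87.] [29. 24.]
25 [117.  93.] [29. 26.]
30 [117.  99.] [29. 27.]
35 [116. 104.] [29. 28.]
40 [114. 109.] [29. 29.]
t: 2.45
position: [0.6156, 0.0772, 0.2225]
tool_rot: [[0.816, -0.578, -0.001], [-0.578, -0.816, -0.003], [0.001, 0.003, -1.0]]
contact_force: [-0.1, -0.7, -0.6]
gripper_width: 0.0
```

View pics/w2.png

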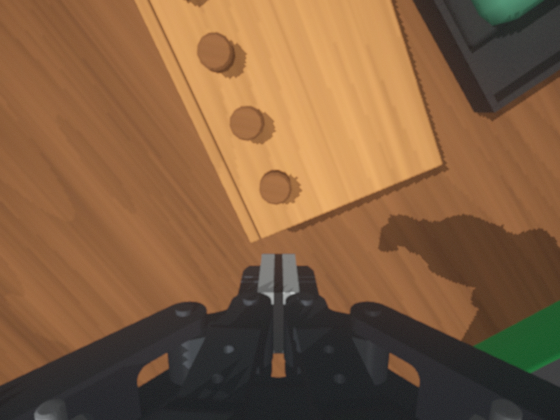

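Plug tops are at (275,186), (246,122) and (214,51). The drawer seam is along the left edge.

```bash
python3 - <<'E'
from h import *
p=[world('wrist','w2',u,v) for u,v in [(274,185),(246,120),(213,48)]]
for q in p: print(q.round(4))
for n,u,v in [('frontcorner',253,240),('right back',440,164),('seam upper',140,5),('lid',350,100)]: print(n,world('wrist','w2',u,v).round(4))
d=(p[2]-p[0]); print(np.degrees(np.arctan2(-d[0],d[1])),np.linalg.norm(d[:2]))
print((p[0][:2]-bot.get_state()['position'][:2])*1e3)
E
```

```text
[0.6197 0.0882 0.092 ]
[0.6311 0.1398 0.092 ]
[0.6415 0.1927 0.0917]
frontcorner [0.5752 0.057  0.0741]
right back [0.7373 0.0217 0.0734]
seam upper [0.6152 0.2503 0.0736]
lid [0.7041 0.1061 0.0757]
-11.77250738682671 0.10670263181973416
[ 4.16038764 10.90370415]
```

```bash
python3 -m handwheel '[[[0,0,0,4,11,-30,0],[0,0,0,0,0,-40,0],[0,0,0,0,0,-25,0],[0,0,0,0,0,-10,0],[0,0,0,0,0,0,0],[0,0,0,0,0,0,0]]]'; python3 -m handwheel '[[[0,0,0,0,0,-2,0],[0,0,0,0,0,-2,0],[0,0,0,0,0,-2,0],[0,0,0,0,0,0,0],[0,0,0,0,0,0,0]]]'
```

```text
t: 3.1
position: [0.6207, 0.0913, 0.1193]
tool_rot: [[0.818, -0.576, 0.003], [-0.576, -0.818, 0.0], [0.002, -0.002, -1.0]]
contact_force: [1.2, -0.1, -0.0]
gripper_width: -0.0001
t: 3.6
position: [0.6196, 0.092, 0.112]
tool_rot: [[0.818, -0.575, 0.0], [-0.575, -0.818, 0.0], [0.0, -0.0, -1.0]]
contact_force: [0.4, -0.3, -0.1]
gripper_width: 0.0001
```

```bash
python3 -m handwheel '[[[0,0,0,0,-3,-1,0],[0,0,0,0,0,-2,0],[0,0,0,0,0,0,0],[0,0,0,0,0,0,0]]]'
```

```text
t: 4.0
position: [0.6195, 0.0889, 0.1088]
tool_rot: [[0.818, -0.575, -0.0], [-0.575, -0.818, 0.0], [-0.0, 0.0, -1.0]]
contact_force: [-0.1, -0.0, 0.3]
gripper_width: 0.0001
```

```bash
python3 -m handwheel '[[[0,0,0,0,0,-2,0],[0,0,0,0,0,-1,0],[0,0,0,0,0,0,0],[0,0,0,0,0,0,0]]]'; python3 - <<'E'
from h import *
print(bot.get_state()['contact_force'])
E
```

```text
t: 4.4
position: [0.6196, 0.089, 0.1059]
tool_rot: [[0.818, -0.575, -0.0], [-0.575, -0.818, 0.0], [-0.0, -0.0, -1.0]]
contact_force: [0.5, -0.7, -0.6]
gripper_width: -0.0002
[ 0.50322305 -0.65704236 -0.58731826]
```

```bash
python3 - <<'E'
from h import *
a,_=look('wrist','w3'); b,_=look('scene','s3')
c=cv2.resize(b[150:250,300:420],(432,360),interpolation=cv2.INTER_CUBIC)
a=cv2.resize(a[0:300,140:440],(360,360)); cv2.imwrite('pics/m3.png',np.hstack([a,c]))
E
```

```text
(no output)
```

View pics/m3.png

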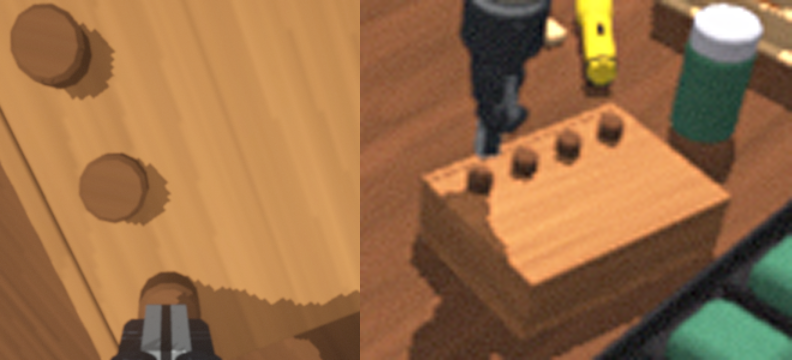

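Tips seem to hover just above or in front of plug0 at about (280,246). I'll check with depth.

```bash
python3 - <<'E'
from h import *
for u,v in [(280,232),(280,238),(272,240),(288,240),(270,245),(236,155),(180,38),(330,180),(270,258),(290,258),(272,265),(290,275)]: print(u,v,world('wrist','w3',u,v).round(4))
# scene: project expected tip, plug top
c=bot.get_calibration('scene')
for X in [(.6196,.089,.084),(.6196,.089,.093),(.6197,.0882,.075)]:
    q=np.array(c['R'])@X+c['t']; u=c['fx']*q[0]/q[2]+c['cx']; v=c['fy']*q[1]/q[2]+c['cy']; print(X,(u-300)*3.6+360,(v-150)*3.6)
for u,v in [(333,200),(345,194),(335,190),(336,185),(336,180)]: print(u,v,world('scene','s3',u,v).round(4))
E
```

```text
280 232 [0.6257 0.0959 0.0843]
280 238 [0.6252 0.0952 0.0908]
272 240 [0.6216 0.0967 0.0912]
288 240 [0.6277 0.0923 0.0909]
270 245 [0.6194 0.0953 0.0915]
236 155 [0.6318 0.1384 0.093 ]
180 38 [0.6413 0.1896 0.0917]
330 180 [0.6598 0.1007 0.0723]
270 258 [0.6235 0.0998 0.1227]
290 258 [0.6295 0.0948 0.1211]
272 265 [0.6236 0.0985 0.1271]
290 275 [0.6292 0.0952 0.137 ]
(0.6196, 0.089, 0.084) 482.96371140728075 175.16466148141737
(0.6196, 0.089, 0.093) 483.9546649045237 167.86311888286528
(0.6197, 0.0882, 0.075) 481.5058306057881 182.81405713850384
333 200 [0.6242 0.0773 0.0874]
345 194 [0.6336 0.1283 0.0916]
335 190 [0.6284 0.0753 0.1344]
336 185 [0.6469 0.0518 0.1782]
336 180 [0.6274 0.0746 0.1756]
```

The plug top is still at 91 mm and the visible tips end above it, so there was no contact yet. I'll keep descending in small steps.

```bash
for i in 1 2 3; do python3 -m handwheel '[[[0,0,0,0,0,-2,0],[0,0,0,0,0,-2,0],[0,0,0,0,0,0,0]]]' | egrep 'posi|force'; done
```

```text
position: [0.6193, 0.0888, 0.1015]
contact_force: [0.3, 0.2, 0.2]
position: [0.6193, 0.0889, 0.0975]
contact_force: [-0.1, 0.3, -0.5]
position: [0.6193, 0.0889, 0.0935]
contact_force: [0.4, -0.5, -0.6]
```

```bash
python3 - <<'E'
from h import *
look('wrist','w4')
for u in (262,280,298):
  print([ (v,world('wrist','w4',u,v)[2].round(4)) for v in range(215,275,4)])
E
```

```text
[(215, np.float64(0.0733)), (219, np.float64(0.0738)), (223, np.float64(0.0732)), (227, np.float64(0.074)), (231, np.float64(0.0736)), (235, np.float64(0.0749)), (239, np.float64(0.0733)), (243, np.float64(0.0787)), (247, np.float64(0.0842)), (251, np.float64(0.0913)), (255, np.float64(0.1054)), (259, np.float64(0.109)), (263, np.float64(0.1144)), (267, np.float64(0.1182)), (271, np.float64(0.1214))]
[(215, np.float64(0.0734)), (219, np.float64(0.0722)), (223, np.float64(0.073)), (227, np.float64(0.0748)), (231, np.float64(0.0739)), (235, np.float64(0.0757)), (239, np.float64(0.083)), (243, np.float64(0.0872)), (247, np.float64(0.0907)), (251, np.float64(0.0915)), (255, np.float64(0.1058)), (259, np.float64(0.1105)), (263, np.float64(0.1135)), (267, np.float64(0.118)), (271, np.float64(0.1218))]
[(215, np.float64(0.0737)), (219, np.float64(0.0731)), (223, np.float64(0.0746)), (227, np.float64(0.0728)), (231, np.float64(0.0735)), (235, np.float64(0.0742)), (239, np.float64(0.073)), (243, np.float64(0.0806)), (247, np.float64(0.086)), (251, np.float64(0.0896)), (255, np.float64(0.0909)), (259, np.float64(0.0916)), (263, np.float64(0.0919)), (267, np.float64(0.1089)), (271, np.float64(0.1132))]
```

```bash
for i in 1 2 3 4; do python3 -m handwheel '[[[0,0,0,0,0,-2,0],[0,0,0,0,0,-2,0],[0,0,0,0,0,0,0]]]' | egrep 'posi|force'; done
```

```text
position: [0.6193, 0.0889, 0.0895]
contact_force: [0.5, -0.7, 0.5]
position: [0.6193, 0.0889, 0.0855]
contact_force: [0.4, -1.0, 0.7]
position: [0.6198, 0.089, 0.0829]
contact_force: [-2.3, -0.9, 6.8]
position: [0.6198, 0.089, 0.0805]
contact_force: [-4.7, -0.7, 14.5]
```

Contact came at TCP z ≈ 0.0845, with the tips about 9 mm behind the TCP rather than 22 mm ahead. It's stiff at 3.5 N/mm, so plug0 is a decoy. On to plug1.

```bash
python3 -m handwheel '[[[0,0,0,0,0,8,0],[0,0,0,0,0,16,0],[0,0,0,6,26,0,0],[0,0,0,5,27,0,0],[0,0,0,0,0,-12,0],[0,0,0,0,0,-4,0],[0,0,0,0,0,0,0],[0,0,0,0,0,0,0]]]'| egrep 'posi|force';  python3 -m handwheel '[[[0,0,0,0,0,-2,0],[0,0,0,0,0,-2,0],[0,0,0,0,0,-1,0],[0,0,0,0,0,0,0],[0,0,0,0,0,0,0]]]' | egrep 'posi|force'
```

```text
position: [0.6306, 0.1401, 0.0856]
contact_force: [0.6, -0.4, -0.1]
position: [0.6311, 0.1404, 0.0825]
contact_force: [-2.6, -1.8, 7.6]
```

```bash
python3 -m handwheel '[[[0,0,0,0,0,8,0],[0,0,0,0,0,13,0],[0,0,0,6,26,0,0],[0,0,0,5,27,0,0],[0,0,0,0,0,-12,0],[0,0,0,0,0,-4,0],[0,0,0,0,0,0,0],[0,0,0,0,0,0,0]]]'| egrep 'posi|force';  python3 -m handwheel '[[[0,0,0,0,0,-2,0],[0,0,0,0,0,-2,0],[0,0,0,0,0,-1,0],[0,0,0,0,0,0,0],[0,0,0,0,0,0,0]]]' | egrep 'posi|force'
```

```text
position: [0.6417, 0.1931, 0.0859]
contact_force: [-0.1, 0.5, -0.6]
position: [0.6422, 0.1937, 0.0826]
contact_force: [-1.5, -1.8, 8.2]
```

Plug2 is also stiff, so plug3 should be the release.

```bash
python3 -m handwheel '[[[0,0,0,0,0,8,0],[0,0,0,0,0,13,0],[0,0,0,6,26,0,0],[0,0,0,5,27,0,0],[0,0,0,0,0,-12,0],[0,0,0,0,0,-4,0],[0,0,0,0,0,0,0],[0,0,0,0,0,0,0]]]'| egrep 'posi|force';  python3 -m handwheel '[[[0,0,0,0,0,-2,0],[0,0,0,0,0,-2,0],[0,0,0,0,0,-1,0],[0,0,0,0,0,0,0],[0,0,0,0,0,0,0]]]' | egrep 'posi|force'
```

```text
position: [0.6528, 0.2461, 0.0859]
contact_force: [0.2, 0.5, -0.8]
position: [0.6532, 0.2469, 0.0813]
contact_force: [0.6, -2.8, 2.7]
```

```bash
python3 -m handwheel '[[[0,0,0,0,0,-2,0],[0,0,0,0,0,-2,0],[0,0,0,0,0,-2,0],[0,0,0,0,0,-2,0],[0,0,0,0,0,-2,0],[0,0,0,0,0,-1,0],[0,0,0,0,0,0,0]]]'| egrep 'posi|force';  python3 -m handwheel '[[[0,0,0,0,0,10,0],[0,0,0,0,0,10,0],[0,0,0,0,0,40,0],[0,0,0,0,0,40,0],[0,0,0,0,0,40,0],[0,0,0,-20,-20,0,0],[0,0,0,0,0,0,1],[0,0,0,0,0,0,1]]]' | egrep 'posi|force'
python3 - <<'E'
from h import *
a,_=look('top','t5');
cv2.imwrite('pics/t5c.png',cv2.resize(a[110:260,90:290],(800,600),interpolation=cv2.INTER_CUBIC))
E
```

```text
position: [0.6528, 0.2481, 0.0708]
contact_force: [0.5, -1.4, 6.8]
position: [0.6313, 0.2285, 0.2097]
contact_force: [-0.1, 0.2, -0.5]
```

View pics/t5c.png

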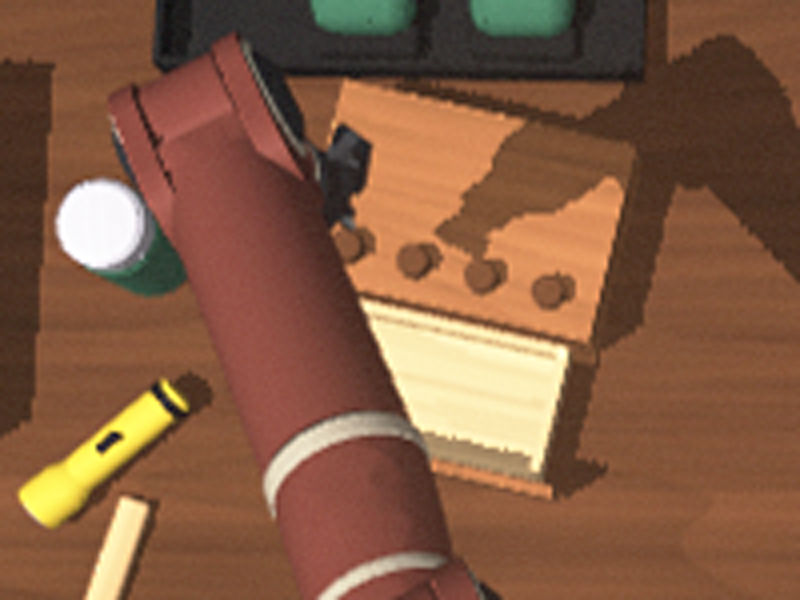

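The drawer is out; its interior shows pale at (380–560, 310–480). Now the keyring.

```bash
python3 -m handwheel '[[[0,0,2.5,-13,-47,0,0.6],[0,0,0,-13,-47,0,0.6],[0,0,0,-13,-47,0,0.6],[0,0,0,-13,-47,0,0.6],[0,0,0,-13,-47,0,0.6],[0,0,0,-13,-47,0,0.6],[0,0,0,-14,-47,0,0.6],[0,0,0,-14,-47,0,0.6],[0,0,0,-14,-47,0,0.6],[0,0,0,-14,-47,-30,0.6],[0,0,0,-13,-44,-40,0.6],[0,0,0,0,0,-40,0.6],[0,0,0,0,0,-40,0.6],[0,0,0,0,0,0,0.6],[0,0,0,0,0,0,0.6]]]'; python3 - <<'E'
from h import *
look('wrist','w6')
E
```

```text
t: 13.6
position: [0.4904, -0.2711, 0.0706]
tool_rot: [[0.843, -0.537, -0.001], [-0.537, -0.843, 0.002], [-0.002, -0.001, -1.0]]
contact_force: [0.1, 0.2, 0.6]
gripper_width: 0.0515
```

View pics/w6.png

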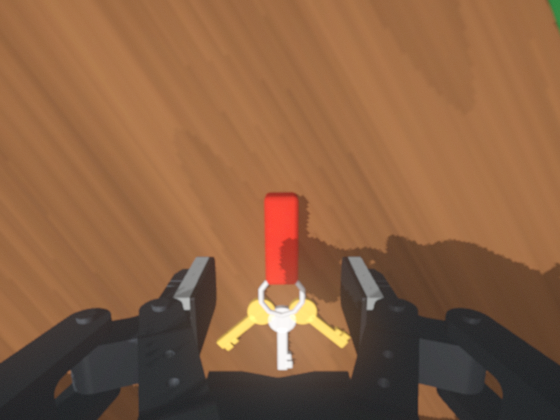

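The fob spans (281,193) to (282,284), between the jaws.

```bash
python3 - <<'E'
from h import *
z=np.load('pics/w6.npz')
a=world('wrist','w6',281,197);b=world('wrist','w6',282,281);o=(a+b)/2
ax=(b-a)[:2]/np.linalg.norm((b-a)[:2]); print(a,b,o,np.degrees(np.arctan2(ax[1],ax[0])))
print((o[:2]+.004*ax-z['p'][:2])*1e3)
for u,v in[(203,262),(356,262),(200,275)]: print((world('wrist','w6',u,v)-z['p'])@z['R'])
E
```

```text
[ 0.5017757  -0.25641762  0.01241549] [ 0.47449779 -0.30059127  0.0143405 ] [ 0.48813674 -0.27850444  0.013378  ] -121.6959667509421
[ -4.39127828 -10.77771492]
[-0.02843693 -0.01047492 -0.01921697]
[ 0.02990473 -0.01018061 -0.0184267 ]
[-0.02690791 -0.01102393 -0.03208451]
```

```bash
python3 -m handwheel '[[[0,0,1,-4,-11,-20,0.6],[0,0,0,0,0,-25,0.6],[0,0,0,0,0,-20,0.6],[0,0,0,0,0,-8,0.6],[0,0,0,0,0,-4,0.6],[0,0,0,0,0,0,0.6],[0,0,0,0,0,0,0.6]]]';python3 -m handwheel '[[[0,0,0,0,0,0,0],[0,0,0,0,0,0,0],[0,0,0,0,0,0,0],[0,0,0,0,0,0,0],[0,0,0,0,0,0,0],[0,0,0,0,0,0,0],[0,0,0,0,0,0,0]]]'
```

```text
t: 14.35
position: [0.4868, -0.2834, -0.0047]
tool_rot: [[0.852, -0.523, 0.002], [-0.523, -0.852, -0.001], [0.003, -0.0, -1.0]]
contact_force: [-0.1, 0.1, -0.7]
gripper_width: 0.0514
t: 15.05
position: [0.4862, -0.2833, -0.0052]
tool_rot: [[0.852, -0.524, 0.001], [-0.524, -0.852, -0.001], [0.001, -0.0, -1.0]]
contact_force: [-1.4, 0.7, 6.7]
gripper_width: 0.0181
```

```bash
python3 -m handwheel '[[[0,0,0,0,0,15,0],[0,0,0,0,0,40,0],[0,0,0,0,0,45,0],[0,0,0,0,0,45,0],[0,0,0,0,15,10,0],[0,0,2,6,40,0,0],[0,0,2,6,40,0,0],[0,0,2,6,40,0,0],[0,0,2,6,40,0,0],[0,0,2,6,40,0,0],[0,0,2,6,40,0,0],[0,0,2,6,40,0,0],[0,0,2,6,40,0,0],[0,0,2,6,40,0,0],[0,0,0,6,40,0,0],[0,0,0,6,40,0,0],[0,0,0,7,41,0,0],[0,0,0,0,0,0,0],[0,0,0,0,0,0,0]]]'; python3 - <<'E'
from h import *
look('wrist','w7')
E
```

```text
t: 16.95
position: [0.5573, 0.2144, 0.1478]
tool_rot: [[0.973, -0.231, -0.002], [-0.231, -0.973, -0.0], [-0.002, 0.001, -1.0]]
contact_force: [0.0, 0.2, -0.3]
gripper_width: 0.0182
```

View pics/w7.png

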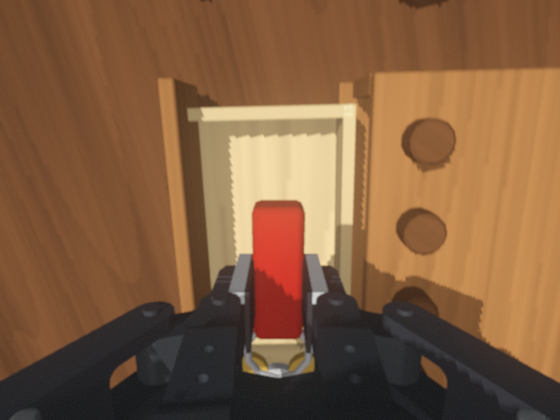

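The fob is held level at (278,265), over the open drawer. The end wall runs along v≈113, the back wall at u≈349, and the front panel at u≈180.

```bash
python3 - <<'E'
from h import *
z=np.load('pics/w7.npz'); s=z
for n,u,v in [('panel top hi',170,100),('panel top lo',182,230),('panel inner top',190,250),('bw1',348,130),('bw2',348,220),('ew',230,113),('ew',320,112),('floor',280,170),('floorL',215,180),('floorR',338,180),('lidedge',374,120),('lidedge',366,250),('fob',278,260),('fobfar',278,206)]:
    X=world('wrist','w7',u,v); print(n,X.round(4),((X-s['p'])@s['R']*1e3).round(1))
print([(u,round(float((world('wrist','w7',u,180)-s['p'])@s['R'][:,0]*1e3),1),round(float(world('wrist','w7',u,180)[2]),3)) for u in range(166,380,6)])
E
```

```text
panel top hi [0.5132 0.2994 0.0751] [-62.5 -72.6  72.8]
panel top lo [0.4959 0.2218 0.0731] [-61.4   6.9  74.9]
panel inner top [0.4953 0.2061 0.0684] [-58.3  22.3  79.6]
bw1 [0.6147 0.2567 0.0479] [ 46.2 -54.5  99.8]
bw2 [0.6033 0.1958 0.0482] [49.2  7.3 99.5]
ew [0.5416 0.2852 0.048 ] [-31.4 -65.4  99.8]
ew [0.5991 0.2722 0.0471] [ 27.5 -66.  100.6]
floor [0.5639 0.2367 0.0169] [  1.5 -23.3 130.8]
floorL [0.5134 0.2408 0.0174] [-48.5 -15.6 130.5]
floorR [0.6033 0.2229 0.036 ] [ 43.  -19.  111.7]
lidedge [0.6265 0.2609 0.0729] [ 56.7 -61.4  74.8]
lidedge [0.608  0.181  0.0723] [57.2 20.6 75.4]
fob [0.5601 0.2257 0.1679] [  0.  -11.7 -20.1]
fobfar [0.5647 0.2453 0.1643] [  0.  -31.8 -16.6]
[(166, -91.9, -0.001), (172, -65.2, 0.074), (178, -61.6, 0.073), (184, -59.3, 0.068), (190, -59.0, 0.054), (196, -59.0, 0.036), (202, -58.6, 0.017), (208, -53.8, 0.018), (214, -49.2, 0.018), (220, -45.0, 0.015), (226, -40.2, 0.017), (232, 0.1, 0.297), (238, -30.8, 0.018), (244, -26.3, 0.017), (250, -21.6, 0.017), (256, -17.0, 0.017), (262, -12.3, 0.018), (268, -7.8, 0.017), (274, -3.2, 0.015), (280, 1.5, 0.017), (286, 6.1, 0.017), (292, 10.7, 0.017), (298, 15.3, 0.017), (304, 20.0, 0.016), (310, 24.7, 0.016), (316, 29.3, 0.016), (322, 33.8, 0.017), (328, 38.4, 0.017), (334, 43.0, 0.017), (340, 43.0, 0.044), (346, 46.4, 0.049), (352, 50.9, 0.046), (358, 63.4, 0.008), (364, 68.1, 0.008), (370, 56.5, 0.073), (376, 60.1, 0.074)]
```

```bash
python3 -m handwheel '[[[0,0,0,-11,-3,0,0],[0,0,0,0,0,-30,0],[0,0,0,0,0,-30,0],[0,0,0,0,0,-30,0],[0,0,0,0,0,-15,0],[0,0,0,0,0,-15,0],[0,0,0,0,0,0,0],[0,0,0,0,0,0,0]]]'; python3 -m handwheel '[[[0,0,0,0,0,-4,0],[0,0,0,0,0,-4,0],[0,0,0,0,0,-3,0],[0,0,0,0,0,-3,0],[0,0,0,0,0,0,0],[0,0,0,0,0,0,0]]]'
```

```text
t: 17.8
position: [0.5481, 0.2092, 0.0292]
tool_rot: [[0.972, -0.236, 0.0], [-0.236, -0.972, -0.0], [0.0, 0.0, -1.0]]
contact_force: [-0.2, -0.1, 0.0]
gripper_width: 0.0186
t: 18.4
position: [0.5477, 0.21, 0.0149]
tool_rot: [[0.972, -0.235, -0.0], [-0.235, -0.972, -0.0], [-0.0, 0.0, -1.0]]
contact_force: [0.4, 0.1, 0.4]
gripper_width: 0.0185
```

```bash
python3 -m handwheel '[[[0,0,0,0,0,-1,0],[0,0,0,0,0,-1,0],[0,0,0,0,0,0,0]]]'|egrep 'pos|forc';python3 -m handwheel '[[[0,0,0,0,0,-1,0],[0,0,0,0,0,0,0]]]'|egrep 'pos|forc'
```

```text
position: [0.5477, 0.21, 0.0129]
contact_force: [0.3, 0.2, 0.5]
position: [0.5478, 0.2099, 0.0128]
contact_force: [-1.1, -0.5, 4.8]
```

Touchdown at z = 12.8 mm, so I'll release and rise.

```bash
python3 -m handwheel '[[[0,0,0,0,0,0,0.45],[0,0,0,0,0,0,0.45],[0,0,0,0,0,0,0.45],[0,0,0,0,0,0,0.45],[0,0,0,0,0,10,0.45],[0,0,0,0,0,20,0.45],[0,0,0,0,0,40,0.45],[0,0,0,0,0,40,0.45],[0,0,0,0,0,40,0.45],[0,0,0,0,0,0,0.45]]]'; python3 - <<'E'
from h import *
look('wrist','w8')
E
```

```text
t: 19.9
position: [0.5494, 0.2125, 0.1678]
tool_rot: [[0.972, -0.233, 0.008], [-0.234, -0.972, 0.005], [0.007, -0.007, -1.0]]
contact_force: [0.5, 0.1, -0.5]
gripper_width: 0.0383
```

View pics/w8.png

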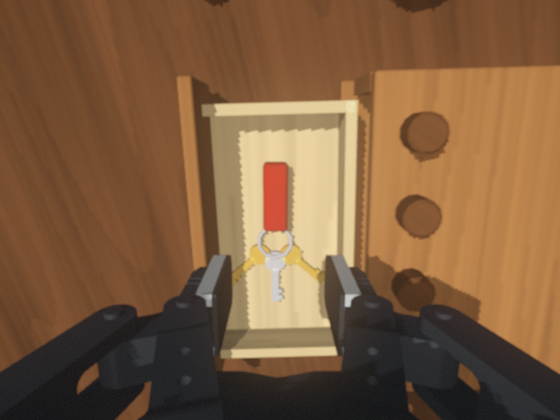

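The keyring lies flat and fully inside the drawer: fob at (275,195), key tips at (237,280), (278,300) and (323,280), with the drawer walls clear all round. Next I'll close the drawer with the shut fingertips, pushing at the middle of the front panel.

```bash
python3 -m handwheel '[[[0,0,1,-35,-2,0,0],[0,0,0,-35,-2,0,0],[0,0,0,-34,-2,0,0],[0,0,0,0,0,0,0],[0,0,0,0,0,-40,0],[0,0,0,0,0,-40,0],[0,0,0,0,0,-25,0],[0,0,0,0,0,-14,0],[0,0,0,0,0,0,0],[0,0,0,0,0,0,0]]]'; python3 -m handwheel '[[[0,0,0,6,-1,0,0],[0,0,0,6,-1,0,0],[0,0,0,6,-2,0,0],[0,0,0,0,0,0,0]]]'
```

```text
t: 20.95
position: [0.4432, 0.2039, 0.0424]
tool_rot: [[0.976, -0.217, -0.002], [-0.217, -0.976, -0.001], [-0.002, 0.001, -1.0]]
contact_force: [0.7, 0.1, -0.4]
gripper_width: 0.0001
t: 21.35
position: [0.4635, 0.1993, 0.0435]
tool_rot: [[0.976, -0.22, 0.002], [-0.22, -0.976, 0.0], [0.002, -0.001, -1.0]]
contact_force: [0.0, 0.7, 0.2]
gripper_width: -0.0002
```

```bash
python3 -m handwheel '[[[0,0,0,3,-1,3,0],[0,0,0,3,-1,3,0],[0,0,0,5,-1,0,0],[0,0,0,5,-1,0,0],[0,0,0,5,-1,0,0],[0,0,0,5,-1,0,0],[0,0,0,5,-1,0,0],[0,0,0,5,-1,0,0],[0,0,0,5,-1,0,0],[0,0,0,5,-1,0,0],[0,0,0,5,-2,0,0],[0,0,0,5,-1,0,0]]]';python3 -m handwheel '[[[0,0,0,5,-1,0,0],[0,0,0,5,-1,0,0],[0,0,0,5,-1,0,0],[0,0,0,5,-1,0,0],[0,0,0,5,-1,0,0],[0,0,0,5,-1,0,0],[0,0,0,0,0,0,0]]]'
```

```text
t: 22.55
position: [0.518, 0.1873, 0.0489]
tool_rot: [[0.976, -0.217, -0.0], [-0.217, -0.976, 0.001], [-0.0, -0.001, -1.0]]
contact_force: [-4.6, 1.2, 2.0]
gripper_width: -0.0001
t: 23.25
position: [0.5488, 0.1808, 0.0488]
tool_rot: [[0.976, -0.218, 0.001], [-0.218, -0.976, 0.0], [0.001, -0.001, -1.0]]
contact_force: [-2.2, 1.8, 1.7]
gripper_width: -0.0001
```

```bash
python3 -m handwheel '[[[0,0,0,5,-1,0,0],[0,0,0,5,-1,0,0],[0,0,0,5,-1,0,0],[0,0,0,5,-1,0,0],[0,0,0,5,-1,0,0],[0,0,0,4,-1,0,0],[0,0,0,0,0,0,0]]]' | egrep 'pos|for';for i in 1 2; do python3 -m handwheel '[[[0,0,0,2,0,0,0],[0,0,0,2,-1,0,0],[0,0,0,0,0,0,0]]]'| egrep 'pos|for'; done
```

```text
position: [0.574, 0.1754, 0.0489]
contact_force: [-9.0, 1.5, 4.5]
position: [0.5769, 0.1748, 0.0489]
contact_force: [-10.2, 2.7, 5.8]
position: [0.5843, 0.1733, 0.0489]
contact_force: [-5.0, 3.3, 1.9]
```

```bash
for i in 1 2 3; do python3 -m handwheel '[[[0,0,0,2,0,0,0],[0,0,0,1,-1,0,0],[0,0,0,0,0,0,0]]]'| egrep 'pos|for'; done
```

```text
position: [0.5856, 0.1729, 0.0489]
contact_force: [-8.0, 3.5, 4.1]
position: [0.5856, 0.1729, 0.0489]
contact_force: [-13.4, 3.5, 7.5]
position: [0.5856, 0.1728, 0.0489]
contact_force: [-17.9, 4.7, 10.5]
```

At the stop. I'll back off along -x and check that it stays shut.

```bash
python3 -m handwheel '[[[0,0,0,-10,2,0,0],[0,0,0,-20,4,0,0],[0,0,0,-30,6,0,0],[0,0,0,-30,6,0,0],[0,0,0,-20,4,40,0],[0,0,0,0,-40,50,0],[0,0,0,0,-50,40,0],[0,0,0,0,-50,0,0],[0,0,0,0,-50,0,0],[0,0,0,0,-50,0,0],[0,0,0,0,-50,0,0],[0,0,0,0,0,0,0]]]'; python3 - <<'E'
from h import *
a,_=look('top','t9');
cv2.imwrite('pics/t9c.png',cv2.resize(a[110:335,70:370],(800,600),interpolation=cv2.INTER_CUBIC))
for u,v in [(237,195),(166,180),(200,190)]: print(world('top','t9',u,v),world('top','top0',u,v))
E
```

```text
t: 26.65
position: [0.4847, -0.0907, 0.1594]
tool_rot: [[0.972, -0.235, 0.003], [-0.235, -0.972, -0.008], [0.005, 0.007, -1.0]]
contact_force: [-0.1, -0.1, 0.6]
gripper_width: 0.0001
[0.58164516 0.05410675 0.07751385] [0.58267961 0.0547384  0.07031847]
[0.62541442 0.27856964 0.07485348] [0.62426194 0.27699175 0.08153575]
[0.59566818 0.17062338 0.07489149] [0.59527021 0.17019435 0.07749612]
```

View pics/t9c.png

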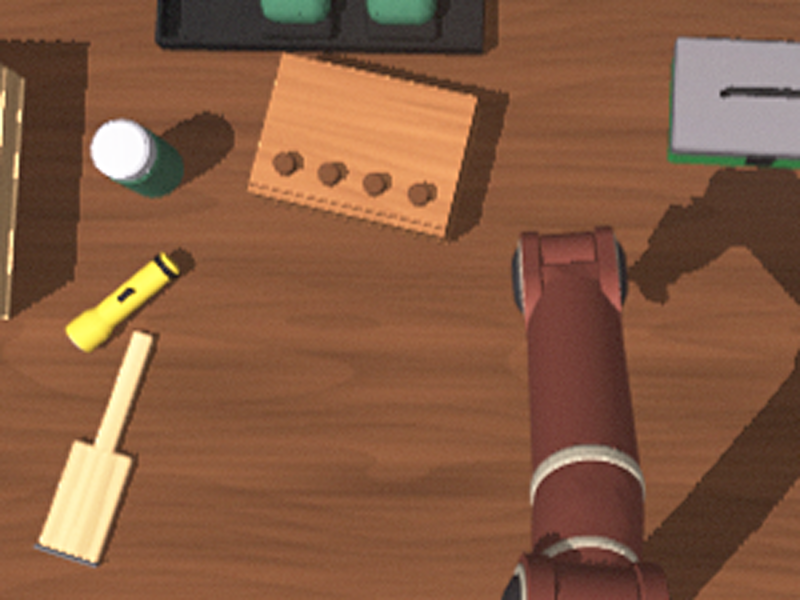

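The drawer is closed and flush, and stayed so after release (front edge at (248–445, 190–235)). The keyring is inside and the bystanders haven't moved, so I'm handing in.

```bash
python3 -c "
from rig import bot
print(bot.close_job())"
```

```text
the job is handed in; nothing more can be done
None
```

The keyring is in the hidden drawer, the drawer is latched shut, and the job is handed in at about 27 s of the 72 s allowed.

- **Finding the button:** I pressed the plugs in order. plug0 to plug2 were stiff, with readings of at most 14.5 N. plug3 was soft: 2.7 N about 3 mm in and 6.8 N when pressed through, which released the drawer.
- **Placing the keyring:** I gripped it by the fob and lowered it to touchdown on the drawer floor at about 5 N before opening the jaws. The wrist picture showed it flat and clear of all the walls.
- **Closing the drawer:** I pushed the front panel at its middle until it stopped, with readings up to about 18 N along the push. After I backed off, about a second later, the last top picture showed the front flush with the chest. The flashlight, canister, paddle and tackle box were in place in that picture. The mug was outside it and I did not check it at the end.

**What disagreed:** the shut fingertips touched the plugs with the TCP about 8 mm below their tops. That puts the tips about 9 mm behind the TCP, not 22 mm ahead as stated. I used the measured offset from then on.

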